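Park the drum and hold the belt tensioner back on a bench belt finisher

ROBOT

A 6-joint arm with a two-finger parallel gripper is mounted at the origin on the work surface. World frame = base frame: x ahead of the robot, y to its left, z up, the work surface at z = 0. Lengths are in m, angles in rad, forces in N, time in s.
With the tool pointing down it reaches from about 0.425 to 0.925 m from the base axis. Payload 12.5 kg.
Tool frame: the origin (TCP) lies between the finger pads; the fingertips stand 8 mm ahead of it and the grasp point (between the pads) lies 11 mm behind it; z points along the fingers, y is the direction in which the jaws open and shut (so a half turn about z gives the same grasp; the last joint's range is limited). The gripper opens to 85 mm and grips with 20 to 120 N. Pads are 22 mm wide; open, the fingers measure 114 mm over their backs; the gripper's body (76 mm by 85 mm) begins 54 mm behind the grasp point. The pads swing forward as they close: fully open they stand 13 mm farther back than shut.
Start: joints at [-1.358, 0.491, 1.559, -0, 1.092, -0.106], TCP at [0.196, -0.594, 0.215] pointing down, gripper open.
Joint ranges: [-3.1, 3.1], [-0.84, 2.19], [0.05, 2.79], [-1.13, 4.28], [0.06, 2.93], [-2.69, 2.69]. Speed limits (rad/s): [2.22, 2.22, 2.79, 3.14, 3.14, 3.14].

INTERFACE

Orientations are given as a 3x3 rotation matrix whose columns are the frame's x, y, z axes.
In Python, from station import ctrl gives the robot as it stands.
- The arm moves only by the tool apply_moves, never from a script. Its arguments are lists of equal length, an entry for each row: "translation": the shift along the tool's x, y, z in units of 0.05 m (1.0 is 0.05 m), a list of three; "angular": the turn, a rotation vector about the tool's x, y, z in units of 0.15 rad (1.0 is 0.15 rad), a list of three; "grip": the opening, from 0 (shut) to 1 (fully open). A call has 1 to 8 rows; each row shifts and turns the commanded pose from where the row before left it, along the tool's axes as they then stand; what a row does not reach is not made up. A row lasts 1/10 s, in which the tool goes at most 50 mm and 8.59 degrees, less where a joint would pass 70% of its speed; a pose out of reach is approached as far as the arm can. A call with a number of a shift or a turn outside -1 to 1 is refused whole. A call with a gripper value outside its range is refused whole. The fingers move at their own pace and stop on an object; "force" is the grip in N (left out, the last holds). Time passes only in rows, so rows that do not move let the fingers close. It gives the time, the measured TCP pose, the force and the opening at its end, in the units of the state.
- ctrl.state(): the state, without advancing time (a new reading comes with each control period).
- ctrl.get_image(name): name is "scene" or "top" or "wrist"; returns a dict with "frame" (480x640x3 uint8, blue, green, red), "depth" (480x640 float32, m along the optical axis (not along the pixel's ray), 0 where there is no reading), "intrinsics" (3x3 intrinsics, pixels), "cam_to_world" (4x4, takes a point from camera to world coordinates); the wrist camera has in their place "T_tool_cam" (4x4, takes a point from camera to tool coordinates, whose origin is the TCP and whose axes are the flange's). Camera axes: x right, y up, looking along -z (the intrinsics and any distortion apply to the point x, -y, -z); pixel columns grow to the right and rows downward; lengths in m; the calibration is good to about 2 mm. The wrist camera is an equidistant fisheye: a pixel r from the principal point sees the ray r / f radians off the axis. A picture is of the moment at which its call begins: read the wrist's pose just before it.
- ctrl.sign_off(): hands the job in, once; it reports no verdict.
The state is a dict: "t": time; "joints": joint angles; "joint_velocities": joint speeds; "joint_torque": joint torques, N m; "tool_pos": TCP position; "orientation": TCP orientation; "wrist_force": force on the tool from outside, world axes, zero at the start; "torque": the same for the moment, N m; "width": finger opening in m.
Only numpy, scipy, OpenCV 4.12 (cv2) and the standard library are available. Lean on these libraries where they do the work, as an engineer would, in place of code of your own. Each camera call takes 0.05 s, during which the arm holds its last target.

TASK

Get the belt finisher ready for a new belt: first turn the aluminium drive drum so that its yellow mark squarely faces the little black sensor block, then push the sprung tensioner arm by its orange handle back towards the drum, well past the ratchet click, and hold it compressed there. It springs back if let go, so finish while still holding it; leave the brass collar, the wax jar and the wooden handle block where they are.

Things in the scene. Friction and masses are not known exactly. Their poses are not given: they have to be found in the camera images.
- grinder: fixed bench belt finisher lying flat: blue deck 290 x 420 mm (its x, y) whose top is 50 mm above the bench; deck spans x -125 to 165 mm and y -210 to 210 mm of its own frame. Origin on the bench, z up. A steel platen (6 x 60 mm, top 90 mm above the bench) stands at x -33, y -30 to 30 mm; a grey motor (110 mm across, with a low black box on it, top 122 mm above the bench) lies beyond x 165 mm, y 10 to 192 mm; the rest of the deck is low
- drum_center (a point): centre (half-way up) of the drive drum, an upright bare aluminium cylinder 56 mm in diameter, 60 mm tall, top 114 mm above the bench, at x 0, y 110 mm of the grinder's frame; it turns about its own upright axis with light friction and stays where it is left. There is at least 40 mm free around it
- drum_mark (a point): point half-way up the drum's side on its yellow index mark, a 14 mm wide stripe that runs down the side and on across the drum's top from near the centre to the rim
- drive_drum (a joint): turn of the drum in rad: 0 when the yellow mark squarely faces the sensor block, growing counter-clockwise seen from above; starts between 0.6 and 1.35, so it is to be turned clockwise by the reading
- sensor_face (a point): centre of the red lens on the sensor, a black block 34 x 22 x 40 mm standing on the deck, its top 90 mm above the bench; it looks along the grinder's -y at the drum, 74 mm from the drum's axis
- tensioner_pivot (a point): point on the upright pivot axis of the tensioner arm, at x 70, y -60 mm of the grinder's frame. The arm is a flat dark steel bar, top 72 mm above the bench, carrying an aluminium idler wheel 42 mm in diameter (top 109 mm above the bench) 95 mm from the pivot, and the orange handle near its end
- handle_center (a point): centre of the arm's handle, an upright orange round grip 22 mm in diameter, spanning 84 to 152 mm above the bench, centre 118 mm above the bench, 165 mm from the pivot; it is part of the arm and moves with it in a level arc
- tensioner (a joint): swing of the tensioner arm in rad: 0 at rest, growing as the handle is pushed clockwise seen from above (towards the drum) about the pivot; a brass sprung pawl slider clicks over the arm's tooth between 0.15 and 0.45 (peak at 0.30), end stop at 0.65. The push at the handle is about 4 N at rest, 9 N at the stop, about 1 N more going into the click and 1 N less coming out of it; nothing latches, the arm springs back when let go
- spare_collar_mid (a point): centre of a loose brass collar, 40 mm in diameter, 18 mm tall, lying on the deck; leave alone
- wax_jar_mid (a point): centre of a loose round jar with black cap, 64 mm in diameter, 65 mm tall, standing on the bench; leave alone
- handle_block_mid (a point): centre of a loose dark wooden block, 120 x 40 x 26 mm, lying on the bench; leave alone

How it is judged:
By the outcome, as a careful person would: the job done as asked, in the order asked, and still so for the second after the job is handed in, while the arm keeps its last pose, push and grip.
It also fails if it takes over 51 s, if anything falls off the work surface, if the arm or the gripper's body presses on something with over 40 N, if the wrist force passes 120 N, or if a joint passes its speed limit or range.

## Working session

There is one attempt and no reset: what is moved stays moved. The work goes in short steps, Python scripts to look and compute and a tool call to move; the robot and the scene stay as the last step left them, time stands still between calls to the robot, and variables do not carry over. Pictures are saved under pics/ and viewed, and the job is handed in when it is done.

Besides the shell and the picture viewer there is one more tool, called as a command line: name --argument value ..., lists and objects as JSON in quotes. apply_moves: Moves the arm, as the interface text tells. Shifts and turns lie within -1 to 1; 1 stands for 0.05 m of shift or 0.15 rad of turn. Its arguments: {"type":"object","properties":{"translation":{"type":"array","items":{"type":"array","items":{"type":"number","minimum":-1,"maximum":1}}},"angular":{"type":"array","items":{"type":"array","items":{"type":"number","minimum":-1,"maximum":1}}},"grip":{"type":"array","items":{"type":"number"}},"force":{"type":"number"}},"required":["translation","angular","grip"]}

```bash
ls; mkdir -p pics
python3 - <<'E'
from station import ctrl
import cv2,numpy as np
s=ctrl.state();print(s)
for n in("top","scene"):
    d=ctrl.get_image(n);cv2.imwrite(f"pics/{n}0.png",d["frame"]);np.savez(f"{n}0.npz",**d);print(n,d["intrinsics"],d["cam_to_world"])
E
```

```text
pics
{'t': 0.0, 'joints': array([-1.35763337e+00,  4.91566426e-01,  1.55947152e+00, -4.25611975e-06,
        1.09168276e+00, -1.05567642e-01]), 'joint_velocities': array([-2.91305814e-03, -1.39187471e-03,  1.37924542e-04, -5.70714272e-04,
       -5.22527209e-05, -5.95700552e-04]), 'joint_torque': array([ 5.73012658e-04, -6.18441725e+01, -2.61593682e+01, -1.07458577e-04,
        4.04625593e-03,  2.46894916e-05]), 'tool_pos': array([ 0.1958375 , -0.59326255,  0.21451588]), 'orientation': array([[ 9.49633362e-01,  3.13363079e-01, -2.42332735e-04],
       [ 3.13363152e-01, -9.49632730e-01,  1.10171818e-03],
       [ 1.15110704e-04, -1.12216649e-03, -9.99999364e-01]]), 'wrist_force': array([-0.32342555,  0.06261259, -0.53465444]), 'torque': array([-0.06653292,  0.00096999, -0.03898162]), 'width': 0.0854764218409225}
top [[473.19831379   0.         313.82586943]
 [  0.         473.19831379 246.2769558 ]
 [  0.           0.           1.        ]] [[-0.01314364  0.99025421 -0.13865005  0.42723037]
 [-0.99984769 -0.01142347  0.01319504  0.05863881]
 [ 0.01148258  0.13880236  0.99025353  1.0303502 ]
 [ 0.          0.          0.          1.        ]]
scene [[524.2112513    0.         314.30315324]
 [  0.         524.2112513  236.70001515]
 [  0.           0.           1.        ]] [[ 0.37322753 -0.66805567  0.64374128  1.23136373]
 [ 0.92764892  0.25901661 -0.26903137 -0.22275713]
 [ 0.01298825  0.69757581  0.71639325  0.83921626]
 [ 0.          0.          0.          1.        ]]
```

View pics/top0.png

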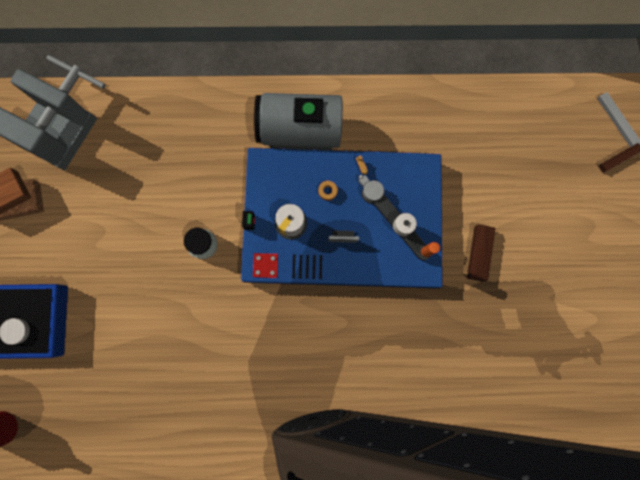

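View pics/scene0.png

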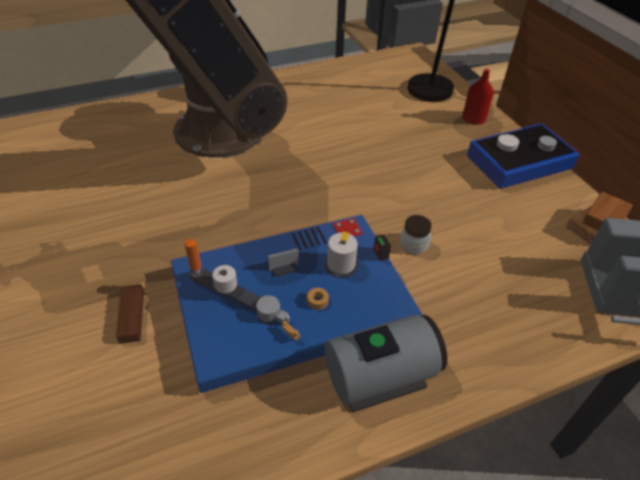

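```bash
cat > h.py <<'E'
import numpy as np,cv2
def cloud(d):
    K=d["intrinsics"];D=d["depth"];v,u=np.indices(D.shape)
    P=np.stack([(u-K[0,2])/K[0,0]*D,-(v-K[1,2])/K[1,1]*D,-D],-1)
    T=d["cam_to_world"];return P@T[:3,:3].T+T[:3,3]
def plane(d,uv,z):
    K=d["intrinsics"];T=d["cam_to_world"];uv=np.atleast_2d(uv)
    r=np.stack([(uv[:,0]-K[0,2])/K[0,0],-(uv[:,1]-K[1,2])/K[1,1],-np.ones(len(uv))],-1)@T[:3,:3].T
    return T[:3,3]+r*((z-T[2,3])/r[:,2])[:,None]
E
python3 - <<'E'
from h import *
for n in("top","scene"):
    d=dict(np.load(n+"0.npz"));f=d["frame"];W=cloud(d);h=cv2.cvtColor(f,cv2.COLOR_BGR2HSV)
    ok=(d["depth"]>0)&(W[...,0]>.2)&(W[...,0]<1)&(abs(W[...,1])<.6)
    blue=(h[...,0]>100)&(h[...,0]<125)&(h[...,1]>120)&(abs(W[...,2]-.05)<.012)&ok
    lab=cv2.connectedComponentsWithStats(blue.astype(np.uint8));i=1+np.argmax(lab[2][1:,4]);b=lab[1]==i
    v,u=np.nonzero(b);p=plane(d,np.c_[u,v],.05)
    print(n,"deck z",np.median(W[b][:,2]),cv2.minAreaRect(p[:,:2].astype(np.float32)),cv2.boxPoints(cv2.minAreaRect(p[:,:2].astype(np.float32))))
    o=(h[...,0]<12)&(h[...,1]>200)&(h[...,2]>120)&ok&(W[...,2]>.08)
    print("orange",o.sum(),np.median(W[o],0),W[o].min(0),W[o].max(0))
    t=o&(W[...,2]>.142);v,u=np.nonzero(t);print(" top",len(u),plane(d,np.c_[u,v],.152).mean(0) if len(u) else 0)
    y=(h[...,0]>18)&(h[...,0]<32)&(h[...,1]>150)&(W[...,2]>.105)&ok
    v,u=np.nonzero(y);print("yellow",len(u),plane(d,np.c_[u,v],.114).mean(0))
    # drum top/idler top/pivot
    for nm,z0,z1 in(("z114",.109,.125),("z109",.102,.111)):
        m=(W[...,2]>z0)&(W[...,2]<z1)&ok&~o
        L=cv2.connectedComponentsWithStats(m.astype(np.uint8))
        for k in range(1,L[0]):
            if L[2][k,4]>60:
                v,u=np.nonzero(L[1]==k);q=plane(d,np.c_[u,v],(z0+z1)/2 if nm!="z114" else .114)
                print(nm,L[2][k],L[3][k],q.mean(0).round(4),cv2.minEnclosingCircle(q[:,:2].astype(np.float32)))
    cv2.imwrite(f"pics/{n}z.png",cv2.resize(f[130:300,170:510] if n=="top" else f[200:420,110:460],None,fx=2.2,fy=2.2,interpolation=cv2.INTER_CUBIC))
E
```

```text
top deck z 0.048986148288332254 ((0.6287830471992493, -0.015991270542144775), (0.41603973507881165, 0.2894837260246277), 87.48799133300781) [[ 0.47506303 -0.21746738]
 [ 0.7642686  -0.2301551 ]
 [ 0.78250307  0.18548484]
 [ 0.49329752  0.19817255]]
orange 92 [ 0.54473959 -0.17369342  0.14953879] [ 0.5366188  -0.18686208  0.10346223] [ 0.55243122 -0.16750549  0.15533524]
 top 68 [ 0.54487188 -0.17636561  0.152     ]
yellow 71 [0.603105   0.10306218 0.114     ]
z114 [ 40  94  32  18 131] [ 60.66412214 103.07633588] [0.8548 0.5562 0.114 ] ((0.8647245168685913, 0.5672602653503418), 0.03147905319929123)
z114 [ 258   98   84   25 1457] [301.62663006 110.06657515] [0.836  0.0676 0.114 ] ((0.8330036997795105, 0.07170596718788147), 0.08538450300693512)
z114 [ 33 129  16  24 136] [ 40.5        141.38970588] [0.7741 0.5915 0.114 ] ((0.776107907295227, 0.5955905318260193), 0.024340374395251274)
z114 [276 204  28  28 611] [289.15711948 217.87234043] [0.6126 0.0943 0.114 ] ((0.6127853393554688, 0.09483201801776886), 0.0282596405595541)
z114 [396 216  16  17  75] [404.02666667 224.46666667] [ 0.596
[... 1731 characters left out ...]
] [608.01075269 238.32258065] [0.7856 0.589  0.1065] ((0.7792955636978149, 0.5980068445205688), 0.028619419783353806)
z109 [328 243  29  15  89] [342.38202247 253.30337079] [0.6329 0.0856 0.1065] ((0.6189645528793335, 0.09017523378133774), 0.028521902859210968)
z109 [613 263  27  18 112] [624.28571429 274.6875    ] [0.8697 0.5481 0.1065] ((0.8656405806541443, 0.5572755932807922), 0.024824120104312897)
z109 [213 265  23  20 298] [224.02348993 274.83221477] [ 0.6033 -0.1366  0.1065] ((0.6020575761795044, -0.13630317151546478), 0.023278452455997467)
z109 [ 330  315  114   62 1707] [390.21031049 346.94493263] [0.8488 0.0752 0.1065] ((0.8390913009643555, 0.07377798110246658), 0.09382538497447968)
```

```bash
ls pics
```

```text
scene0.png
scenez.png
top0.png
topz.png
```

View pics/topz.png

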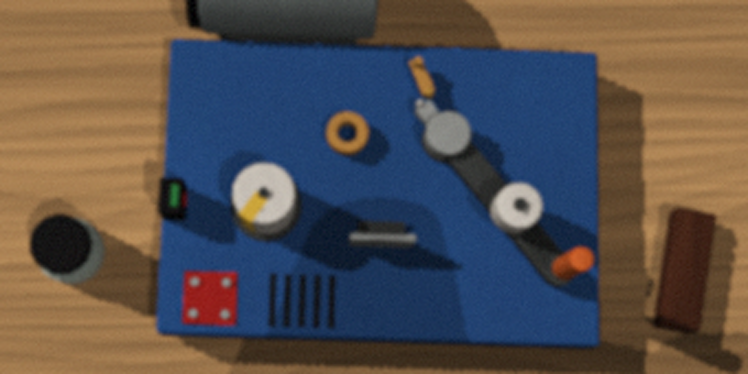

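```bash
cat >> h.py <<'E'
def plan(st,p,a):
    "tool-frame shift (units), yaw turn units, to reach world p and yaw a (tool down)"
    R=np.array(st["orientation"]);t=R.T@(np.array(p)-st["tool_pos"])/.05
    a0=np.arctan2(R[1,0],R[0,0]);print("yaw now",a0.round(4),"shift units",t.round(3),"turn units about tool z",round(-(a-a0)/.15,3), "tilt units", (R.T@np.cross(R[:,2],[0,0,-1])/.15).round(3))
E
python3 - <<'E'
from h import *
from station import ctrl
s=ctrl.state();d=ctrl.get_image("wrist");print({k:v for k,v in d.items() if k not in("frame","depth")})
plan(s,[.613,.0945,.215],1.54)
E
```

```text
{'intrinsics': array([[371.64829954,   0.        , 324.14875985],
       [  0.        , 371.64829954, 237.47797645],
       [  0.        ,   0.        ,   1.        ]]), 'T_tool_cam': array([[-1.84112488e-04,  9.46562826e-01,  3.22519429e-01,
         8.25376262e-02],
       [ 9.99999977e-01,  1.40261007e-04,  1.59204761e-04,
         1.39286457e-03],
       [ 1.05460409e-04,  3.22519451e-01, -9.46562831e-01,
        -1.58876580e-01],
       [ 0.00000000e+00,  0.00000000e+00,  0.00000000e+00,
         1.00000000e+00]])}
yaw now 0.3188 shift units [ 1.2234e+01 -1.0448e+01  3.0000e-03] turn units about tool z -8.141 tilt units [-0.006 -0.001  0.   ]
```

apply_moves --translation '[[0.4, -0.35, 0], [0.7, -0.6, 0], [0.7, -0.6, 0], [0.7, -0.6, 0], [0.7, -0.6, 0], [0.7, -0.6, 0], [0.7, -0.6, 0], [0.7, -0.6, 0]]' --angular '[[0, 0, 0], [0, 0, 0], [0, 0, 0], [0, 0, 0], [0, 0, 0], [0, 0, 0], [0, 0, 0], [0, 0, 0]]' --grip '[1, 1, 1, 1, 1, 1, 1, 1]' --force 40

```text
t: 0.95
tool_pos: [0.3768, -0.2927, 0.2151]
orientation: [[0.95, 0.313, 0.0], [0.313, -0.95, -0.0], [0.0, 0.0, -1.0]]
wrist_force: [0.7, -1.0, -0.3]
width: 0.0855
```

apply_moves --translation '[[0.7, -0.6, 0], [0.7, -0.6, 0], [0.7, -0.6, 0], [0.7, -0.6, 0], [0.7, -0.6, 0], [0.7, -0.6, 0], [0.7, -0.6, 0], [0.7, -0.6, 0]]' --angular '[[0, 0, 0], [0, 0, 0], [0, 0, 0], [0, 0, 0], [0, 0, 0], [0, 0, 0], [0, 0, 0], [0, 0, 0]]' --grip '[1, 1, 1, 1, 1, 1, 1, 1]'

```text
t: 1.75
tool_pos: [0.5676, 0.0232, 0.215]
orientation: [[0.95, 0.314, -0.0], [0.314, -0.95, -0.0], [-0.0, 0.0, -1.0]]
wrist_force: [0.7, -1.5, -0.1]
width: 0.0856
```

apply_moves --translation '[[0, 0, 0], [0, 0, 0], [0, 0, 0], [0, 0, 0], [0, 0, 0], [0, 0, 0], [0, 0, 0], [0, 0, 0]]' --angular '[[0, 0, -0.9], [0, 0, -0.9], [0, 0, -0.9], [0, 0, -0.9], [0, 0, -0.9], [0, 0, -0.9], [0, 0, -0.9], [0, 0, -0.9]]' --grip '[1, 1, 1, 1, 1, 1, 1, 1]'

```text
t: 2.55
tool_pos: [0.5668, 0.0212, 0.2149]
orientation: [[0.166, 0.986, -0.0], [0.986, -0.166, -0.0], [-0.0, -0.0, -1.0]]
wrist_force: [-0.6, -0.1, 0.3]
width: 0.0854
```

Run:
```python
from h import *
from station import ctrl
s=ctrl.state();d=ctrl.get_image("wrist");print(s["t"],s["tool_pos"],s["joints"])
plan(s,[.613,.0945,.215],1.54)
cv2.imwrite("pics/w1.png",d["frame"])
```

```text
2.55 [0.56681868 0.02124672 0.21487598] [-7.89195677e-02  4.09250230e-01  1.70302600e+00 -1.40771698e-04
  1.02972988e+00  8.75396497e-02]
yaw now 1.4044 shift units [ 1.598  0.668 -0.003] turn units about tool z -0.904 tilt units [-0.003  0.001  0.   ]
```

View pics/w1.png

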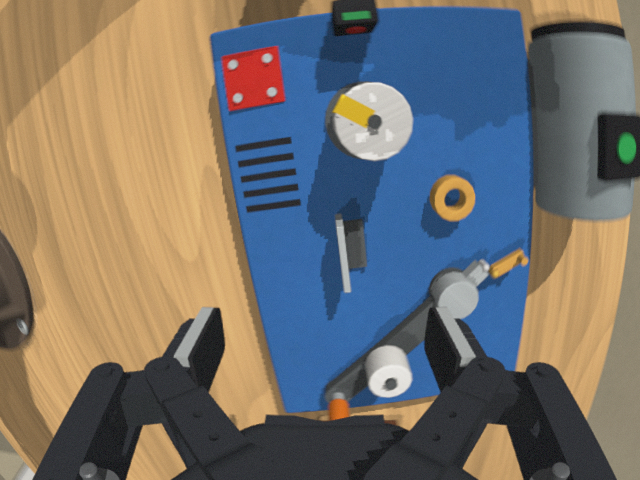

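```bash
cat >> h.py <<'E'
def wplane(d,s,uv,z):
    K=d["intrinsics"];uv=np.atleast_2d(uv).astype(float);x=(uv-[K[0,2],K[1,2]])/K[0,0];th=np.linalg.norm(x,axis=1);k=np.sin(th)/np.maximum(th,1e-9)
    r=np.c_[x[:,0]*k,-x[:,1]*k,-np.cos(th)]
    T=np.eye(4);T[:3,:3]=s["orientation"];T[:3,3]=s["tool_pos"];T=T@d["T_tool_cam"]
    r=r@T[:3,:3].T;return T[:3,3]+r*((z-T[2,3])/r[:,2])[:,None]
E
python3 - <<'E'
from h import *
from station import ctrl
s=ctrl.state();d=ctrl.get_image("wrist");f=d["frame"];h=cv2.cvtColor(f,cv2.COLOR_BGR2HSV)
vv,uu=np.indices(f.shape[:2])
def big(m):
    L=cv2.connectedComponentsWithStats(m.astype(np.uint8));i=1+np.argmax(L[2][1:,4]);v,u=np.nonzero(L[1]==i);return np.c_[u,v]
roi=(uu>325)&(uu<420)&(vv>75)&(vv<165)
y=big((h[...,0]>20)&(h[...,0]<35)&(h[...,1]>150)&(h[...,2]>100)&roi);Y=wplane(d,s,y,.114)
al=big((h[...,1]<60)&(h[...,2]>150)&roi|((h[...,0]>20)&(h[...,0]<35)&(h[...,1]>150)&roi))
A=wplane(d,s,al,.114);print("drum top circle",cv2.minEnclosingCircle(A[:,:2].astype(np.float32)),A.mean(0))
dot=big(roi&(h[...,2]<90)&(abs(uu-375)<12)&(abs(vv-121)<12));D=wplane(d,s,dot,.116).mean(0);print("dot",dot.mean(0),D)
red=(uu>335)&(uu<375)&(vv>20)&(vv<40)&((h[...,0]<8)|(h[...,0]>172))&(h[...,1]>150)&(h[...,2]>40)
r=big(red);print("lens px",r.mean(0),len(r),"lens",wplane(d,s,r,.075).mean(0))
g=big((h[...,0]>45)&(h[...,0]<75)&(h[...,1]>150)&(vv<40));print("green",wplane(d,s,g,.09).mean(0))
print("yellow",Y.mean(0),len(Y))
w,V=np.linalg.eigh(np.cov(Y[:,:2].T));v=V[:,1]; c=np.r_[.613,.0945]
if v@(Y.mean(0)[:2]-D[:2])<0:v=-v
print("mark axis deg",np.degrees(np.arctan2(v[1],v[0])),"from dot",np.degrees(np.arctan2(*(Y.mean(0)-D)[[1,0]])))
# deck corners
b=((h[...,0]>100)&(h[...,0]<125)&(h[...,1]>120))
E
```

```text
drum top circle ((0.6134827136993408, 0.09265193343162537), 0.02844010293483734) [0.61421087 0.09274838 0.114     ]
dot [376.04379562 122.37226277] [0.61426759 0.09194683 0.116     ]
lens px [358.82142857  30.07142857] 112 lens [0.61774101 0.16696323 0.075     ]
green [0.61877595 0.17518056 0.09      ]
yellow [0.60125902 0.10195389 0.114     ] 692
mark axis deg 144.22636941747544 from dot 142.43010475877034
```

Run:
```python
from h import *
from station import ctrl
plan(ctrl.state(),[.6137,.0932,.083],1.404)
```

```text
yaw now 1.4008 shift units [1.577 0.682 2.637] turn units about tool z -0.021 tilt units [-0.003  0.001  0.   ]
```

apply_moves --translation '[[0.4, 0.17, 0], [0.6, 0.26, 0], [0.4, 0.17, 0], [0.177, 0.082, 0], [0, 0, 0.4], [0, 0, 0.6], [0, 0, 0.4], [0, 0, 0]]' --angular '[[0, 0, 0], [0, 0, 0], [0, 0, 0], [0, 0, 0], [0, 0, 0], [0, 0, 0], [0, 0, 0], [0, 0, 0]]' --grip '[1, 1, 1, 1, 1, 1, 1, 1]'

```text
t: 3.45
tool_pos: [0.6125, 0.0926, 0.1425]
orientation: [[0.174, 0.985, -0.005], [0.985, -0.174, -0.0], [-0.001, -0.005, -1.0]]
wrist_force: [0.1, -0.5, -0.1]
width: 0.0849
```

Run:
```python
from h import *
from station import ctrl
s=ctrl.state();plan(s,[.6137,.0932,.083],1.4)
d=ctrl.get_image("wrist");cv2.imwrite("pics/w2.png",d["frame"])
```

```text
yaw now 1.3963 shift units [0.017 0.026 1.19 ] turn units about tool z -0.025 tilt units [-0.032  0.008 -0.   ]
```

View pics/w2.png

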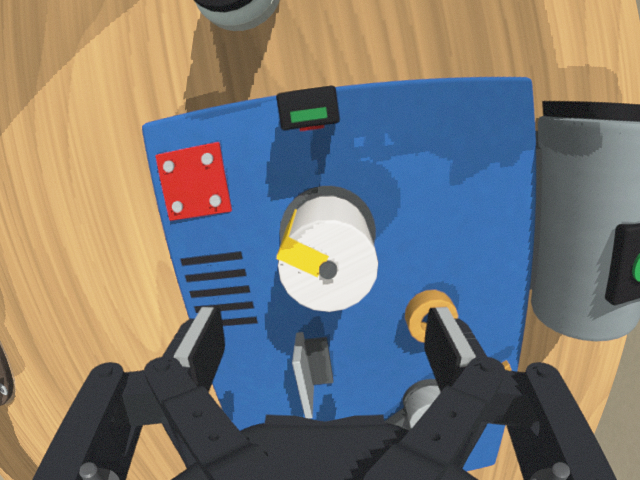

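apply_moves --translation '[[0.017, 0.026, 0.3], [0, 0, 0.4], [0, 0, 0.3], [0, 0, 0.19], [0, 0, 0]]' --angular '[[0, 0, 0], [0, 0, 0], [0, 0, 0], [0, 0, 0], [0, 0, 0]]' --grip '[1, 1, 1, 1, 1]'

```text
t: 4.0
tool_pos: [0.6152, 0.0936, 0.0847]
orientation: [[0.172, 0.985, -0.001], [0.985, -0.172, -0.0], [-0.0, -0.001, -1.0]]
wrist_force: [0.4, -0.1, -0.2]
width: 0.0854
```

apply_moves --translation '[[0, 0, 0], [0, 0, 0], [0, 0, 0], [0, 0, 0], [0, 0, 0], [0, 0, 0], [0, 0, 0], [0, 0, 0]]' --angular '[[0, 0, 0], [0, 0, 0], [0, 0, 0], [0, 0, 0], [0, 0, 0], [0, 0, 0], [0, 0, 0], [0, 0, 0]]' --grip '[0.85, 0.75, 0.68, 0.64, 0.62, 0.6, 0.55, 0.5]' --force 25

```text
t: 4.8
tool_pos: [0.6146, 0.0939, 0.0864]
orientation: [[0.171, 0.985, -0.001], [0.985, -0.171, 0.0], [-0.0, -0.001, -1.0]]
wrist_force: [-6.1, 0.9, 8.2]
width: 0.0545
```

Run:
```python
from h import *
from station import ctrl
s=ctrl.state();plan(s,[.6137,.0932,.083],.42);print(s["wrist_force"],s["width"],s["torque"])
d=ctrl.get_image("wrist");cv2.imwrite("pics/w3.png",d["frame"])
```

```text
yaw now 1.3989 shift units [-0.017 -0.015  0.069] turn units about tool z 6.526 tilt units [-0.009  0.001 -0.   ]
[-6.08585427  0.9286336   8.16519964] 0.05451896621046281 [0.0865441  1.14680105 0.00671672]
```

View pics/w3.png

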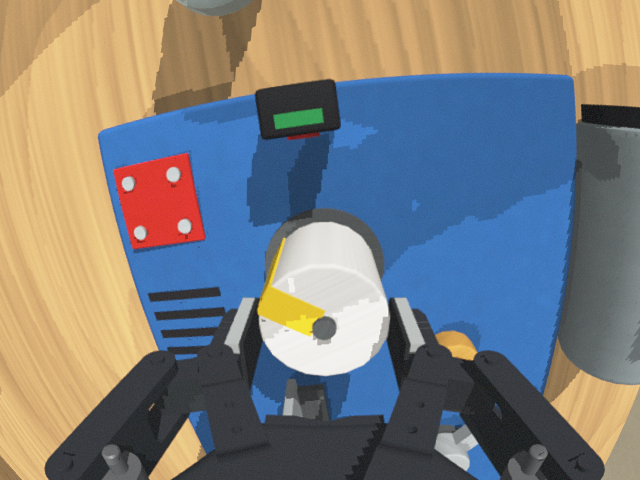

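apply_moves --translation '[[0, 0, 0], [0, 0, 0], [0, 0, 0], [0, 0, 0], [0, 0, 0], [0, 0, 0], [0, 0, 0], [0, 0, 0]]' --angular '[[0, 0, 0.5], [0, 0, 1], [0, 0, 1], [0, 0, 1], [0, 0, 1], [0, 0, 1], [0, 0, 0.6], [0, 0, 0.4]]' --grip '[0.5, 0.5, 0.5, 0.5, 0.5, 0.5, 0.5, 0.5]'

```text
t: 5.65
tool_pos: [0.6147, 0.0938, 0.0865]
orientation: [[0.913, 0.408, -0.001], [0.408, -0.913, -0.0], [-0.001, -0.0, -1.0]]
wrist_force: [-6.7, -0.1, 7.3]
width: 0.0548
```

```bash
cat > mark.py <<'E'
from h import *
from station import ctrl
import sys
s=ctrl.state();d=ctrl.get_image("wrist");cv2.imwrite(f"pics/{sys.argv[1]}.png",d["frame"]);f=d["frame"];h=cv2.cvtColor(f,cv2.COLOR_BGR2HSV)
print(s["t"],s["wrist_force"],s["width"]);plan(s,[.6137,.0932,.083],.42)
def cc(m,lo=40):
    L=cv2.connectedComponentsWithStats(m.astype(np.uint8));return [np.argwhere(L[1]==i)[:,::-1] for i in range(1,L[0]) if L[2][i,4]>lo]
C=np.array([.6137,.0932])
Y=[]
for c in cc((h[...,0]>20)&(h[...,0]<35)&(h[...,1]>150)&(h[...,2]>80)):
    P=wplane(d,s,c,.114)[:,:2];P=P[np.linalg.norm(P-C,axis=1)<.0285]
    if len(P)>60:Y.append(P)
Y=np.vstack(Y);v,u=np.indices(f.shape[:2]);G=wplane(d,s,np.c_[u.ravel(),v.ravel()],.116)[:,:2]
k=(np.linalg.norm(G-C,axis=1)<.008)&(h[...,2].ravel()<90);D=G[k].mean(0)
print("dot",D,k.sum(),"yellow",Y.mean(0),len(Y))
w,V=np.linalg.eigh(np.cov(Y.T));a=V[:,1]
if a@(Y.mean(0)-D)<0:a=-a
print("axis",np.degrees(np.arctan2(a[1],a[0])),"from dot",np.degrees(np.arctan2(*(Y.mean(0)-D)[::-1])))
for c in cc(((h[...,0]<8)|(h[...,0]>172))&(h[...,1]>150)&(h[...,2]>40),15):
    P=wplane(d,s,c,.075).mean(0)[:2]
    if np.linalg.norm(P-[.617,.167])<.015:print("lens",P,len(c),"dir",np.degrees(np.arctan2(*(P-D)[::-1])))
for c in cc((h[...,0]>45)&(h[...,0]<80)&(h[...,1]>120)):
    P=wplane(d,s,c,.09).mean(0)[:2];print("green",P,len(c),"dir",np.degrees(np.arctan2(*(P-D)[::-1])))
E
python3 mark.py w4
```

```text
5.65 [-6.68135198 -0.12589291  7.31627129] 0.05475807230204106
yaw now 0.4204 shift units [-0.024  0.002  0.069] turn units about tool z 0.003 tilt units [-0.002  0.006 -0.   ]
dot [0.61899262 0.09204443] 33 yellow [0.6149576  0.10857361] 1802
axis 86.03361638484193 from dot 103.71846981209629
lens [0.61810389 0.16702806] 267 dir 90.67905646086056
green [0.61818302 0.17529405] 525 dir 90.55718032782974
```

View pics/w4.png

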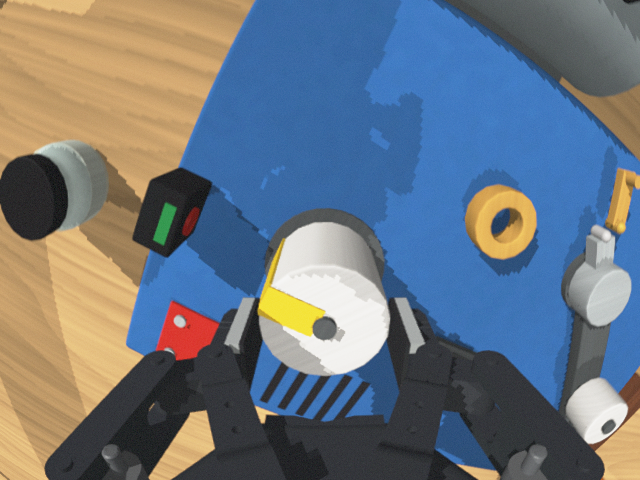

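Run:
```python
from h import *
from station import ctrl
s=ctrl.state();d=ctrl.get_image("wrist");f=d["frame"];h=cv2.cvtColor(f,cv2.COLOR_BGR2HSV)
D=wplane(d,s,[325,327.5],.116)[0,:2];D2=wplane(d,s,[325,327.5],.114)[0,:2];print(D,D2)
# hand edge pts of drum top rim and the mark
y=(h[...,0]>20)&(h[...,0]<35)&(h[...,1]>150)&(h[...,2]>80)
v,u=np.indices(y.shape);y&=(u>255)&(u<335)&(v>230)&(v<345)
P=wplane(d,s,np.c_[u[y],v[y]],.114)[:,:2]
for Dd in(D,D2):
  r=P-Dd;rr=np.linalg.norm(r,axis=1);
  for lo,hi in((.008,.026),(.012,.024),(.016,.027)):
    m=(rr>lo)&(rr<hi);print(lo,hi,m.sum(),np.degrees(np.arctan2(*r[m].mean(0)[::-1])))
L=np.array([.6180,.1670]);print("lens dir",np.degrees(np.arctan2(*(L-D)[::-1])))
cv2.imwrite("pics/w4z.png",cv2.resize(f[150:390,120:420],None,fx=2.5,fy=2.5,interpolation=cv2.INTER_CUBIC))
```

```text
[0.6148595  0.09206002] [0.61368517 0.09153463]
0.008 0.026 1354 90.19321859824743
0.012 0.024 894 89.88209664019898
0.016 0.027 813 89.33727814591899
0.008 0.026 1351 85.73219440782027
0.012 0.024 890 85.90581814633981
0.016 0.027 812 86.12403249850337
lens dir 87.60031900959522
```

View pics/w4z.png

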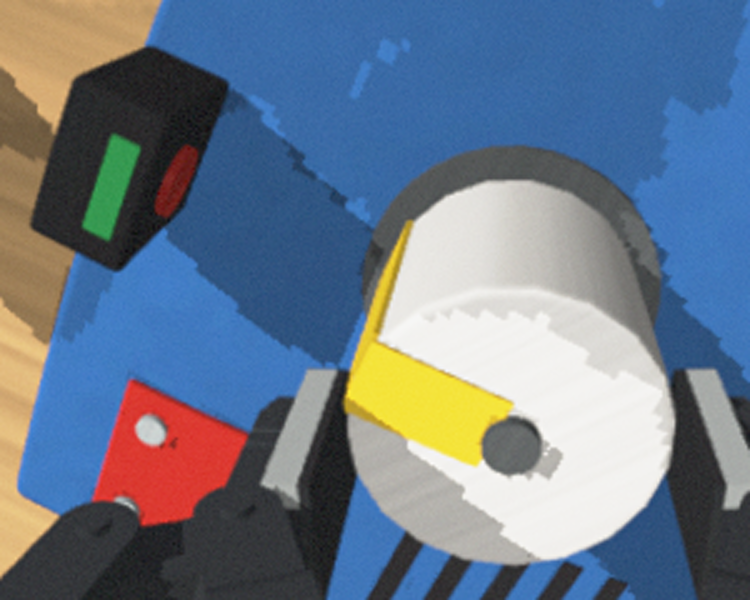

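Run:
```python
from h import *
from station import ctrl
s=ctrl.state();d=ctrl.get_image("wrist")
for a,b in(((380,340),(512,403)),((348,405),(478,465))):
    q=wplane(d,s,np.array([a,b])/2.5+[120,150],.114)[:,:2];r=q[0]-q[1];print(q,np.degrees(np.arctan2(r[1],r[0])))
# sensor top edges: green rect long axis, sensor front top edge
for a,b in(((112,134),(82,230)),((140,146),(108,240)),((227,85),(182,207)) ,((78,78),(32,228))):
    q=wplane(d,s,np.array([a,b])/2.5+[120,150],.09)[:,:2];r=q[0]-q[1];print("sensor edge",q,np.degrees(np.arctan2(r[1],r[0])))
```

```text
[[0.62270051 0.11853406]
 [0.62090305 0.09482636]] 85.66427012702319
[[0.60919055 0.1191244 ]
 [0.60738761 0.095037  ]] 85.71939555041097
sensor edge [[0.6273011  0.17777965]
 [0.60657796 0.17843387]] -1.8082137649962615
sensor edge [[0.62735484 0.17182471]
 [0.60695045 0.17272142]] -2.516355625858759
sensor edge [[0.64443181 0.15991438]
 [0.61957815 0.1605701 ]] -1.5112794531308347
sensor edge [[0.63466107 0.1875015 ]
 [0.60228635 0.18890198]] -2.4769848892651853
```

apply_moves --translation '[[0, 0, 0], [0, 0, 0], [0, 0, 0]]' --angular '[[0, 0, -0.2], [0, 0, 0], [0, 0, 0]]' --grip '[0.5, 0.5, 0.5]'

```text
t: 6.1
tool_pos: [0.6147, 0.0938, 0.0864]
orientation: [[0.899, 0.439, -0.001], [0.439, -0.899, -0.0], [-0.001, -0.0, -1.0]]
wrist_force: [-6.7, 0.3, 7.9]
width: 0.0546
```

apply_moves --translation '[[0, 0, 0], [0, 0, 0], [0, 0, 0], [0, 0, 0], [0, 0, 0], [0, 0, 0], [0, 0, 0], [0, 0, 0]]' --angular '[[0, 0, 0], [0, 0, 0], [0, 0, 0], [0, 0, 0], [0, 0, 0], [0, 0, 0], [0, 0, 0], [0, 0, 0]]' --grip '[0.62, 0.66, 0.7, 0.8, 0.9, 1, 1, 1]'

```text
t: 6.9
tool_pos: [0.6155, 0.0937, 0.0856]
orientation: [[0.899, 0.438, 0.0], [0.438, -0.899, -0.0], [0.0, 0.0, -1.0]]
wrist_force: [0.2, 0.8, -0.8]
width: 0.0851
```

apply_moves --translation '[[0, 0, -0.3], [0, 0, -0.5], [0, 0, -0.6], [0, 0, -0.7], [-0.5, 0, -0.4], [-0.7, 0, 0], [-0.5, 0, 0], [0, 0, 0]]' --angular '[[0, 0, 0], [0, 0, 0], [0, 0, 0], [0, 0, 0], [0, 0, 0], [0, 0, 0], [0, 0, 0], [0, 0, 0]]' --grip '[1, 1, 1, 1, 1, 1, 1, 1]'

```text
t: 7.7
tool_pos: [0.5369, 0.0556, 0.2111]
orientation: [[0.899, 0.438, -0.0], [0.438, -0.899, -0.0], [-0.001, 0.0, -1.0]]
wrist_force: [0.5, 1.0, 0.3]
width: 0.0853
```

```bash
python3 mark.py w5
python3 - <<'E'
import cv2
f=cv2.imread("pics/w5.png");print(f.shape)
from h import *
from station import ctrl
d=ctrl.get_image("scene");cv2.imwrite("pics/s5.png",cv2.resize(d["frame"][200:420,110:460],None,fx=2.2,fy=2.2))
E
```

```text
7.7 [0.52618102 1.01939402 0.25947255] 0.0852552923155057
yaw now 0.453 shift units [ 1.712 -0.003  2.562] turn units about tool z 0.22 tilt units [ 0.     0.003 -0.   ]
dot [0.61549592 0.09229646] 93 yellow [0.614795   0.10820101] 669
axis 88.80643470129313 from dot 92.52340219645087
lens [0.61779152 0.1670572 ] 119 dir 88.24123148780446
green [0.61822155 0.17537656] 215 dir 88.12095682572163
(480, 640, 3)
```

View pics/w5.png

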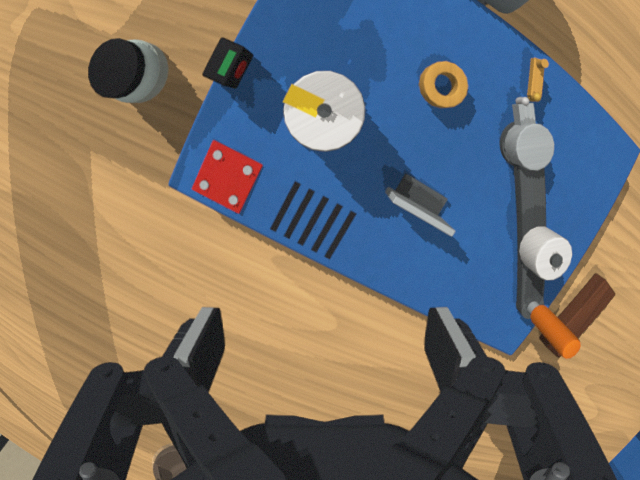

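```bash
cat > fine.py <<'E'
from h import *
from station import ctrl
s=ctrl.state();d=ctrl.get_image("wrist");f=d["frame"]
# orthographic rectified view of plane z=.114, 0.25mm/px; grinder approx
import sys
def ortho(z,c,half=.05,res=.00025):
    n=int(2*half/res);g=(np.arange(n)-n/2+.5)*res
    X,Y=np.meshgrid(c[0]+g,c[1]-g)
    T=np.eye(4);T[:3,:3]=s["orientation"];T[:3,3]=s["tool_pos"];T=T@d["T_tool_cam"]
    P=(np.stack([X,Y,np.full_like(X,z)],-1)-T[:3,3])@T[:3,:3]
    rho=np.hypot(P[...,0],P[...,1]);th=np.arctan2(rho,-P[...,2]);K=d["intrinsics"];k=K[0,0]*th/np.maximum(rho,1e-9)
    return cv2.remap(f,(K[0,2]+P[...,0]*k).astype(np.float32),(K[1,2]-P[...,1]*k).astype(np.float32),cv2.INTER_CUBIC),X,Y
o,X,Y=ortho(.114,(.614,.093));h=cv2.cvtColor(o,cv2.COLOR_BGR2HSV)
y=((h[...,0]>20)&(h[...,0]<35)&(h[...,1]>110)&(h[...,2]>80)).astype(np.uint8)
L=cv2.connectedComponentsWithStats(y);i=1+np.argmax(L[2][1:,4]);y=L[1]==i
v,u=np.nonzero(y);rect=cv2.minAreaRect(np.c_[u,v].astype(np.float32));print("rect",rect)
w,V=np.linalg.eigh(np.cov(np.c_[X[y],Y[y]].T));print("pca",np.degrees(np.arctan2(V[1,1],V[0,1]))%180,w)
# per-row midline of stripe: fit x as function of y in mid portion
ys=np.unique(v);mid=[];
for r in ys:
    c=u[v==r];mid.append((Y[r,0],X[0,int(c.min())],X[0,int(c.max())]))
mid=np.array(mid);k=(mid[:,0]>np.quantile(mid[:,0],.2))&(mid[:,0]<np.quantile(mid[:,0],.75));m=mid[k]
for nm,xx in(("L",m[:,1]),("R",m[:,2]),("M",m[:,1:].mean(1))):
    p=np.polyfit(m[:,0],xx,1);print(nm,"edge dir",90-np.degrees(np.arctan(p[0])),"x at y=.093",np.polyval(p,.093))
blk=(h[...,1]>70)&(h[...,0]>95)&(h[...,0]<130)
g=cv2.cvtColor(o,cv2.COLOR_BGR2GRAY)
c=cv2.HoughCircles(cv2.GaussianBlur(o[...,2],(7,7),2),cv2.HOUGH_GRADIENT,1,400,param1=80,param2=15,minRadius=106,maxRadius=118)
print("circle",None if c is None else [(X[0,int(a)],Y[int(b),0],r*.00025) for a,b,r in c[0][:2]])
vis=cv2.resize(o,None,fx=1.5,fy=1.5);cv2.imwrite(f"pics/{sys.argv[1]}.png",vis)
o2,_,_=ortho(.09,(.618,.175),.04);cv2.imwrite(f"pics/{sys.argv[1]}s.png",cv2.resize(o2,None,fx=1.5,fy=1.5))
o3,_,_=ortho(.05,(.63,0),.25,.001);cv2.imwrite(f"pics/{sys.argv[1]}d.png",o3)
E
python3 fine.py o5
```

```text
rect ((202.0, 140.0), (100.0, 56.0), 90.0)
pca 89.4234414494232 [1.58837113e-05 4.98030154e-05]
L edge dir 89.46494919270414 x at y=.093 0.6077187758083983
R edge dir 88.82083656716756 x at y=.093 0.6209242821294708
M edge dir 89.14286579704552 x at y=.093 0.6143215289689347
circle [(np.float64(0.614375), np.float64(0.092625), np.float32(0.027475001))]
```

View pics/o5.png

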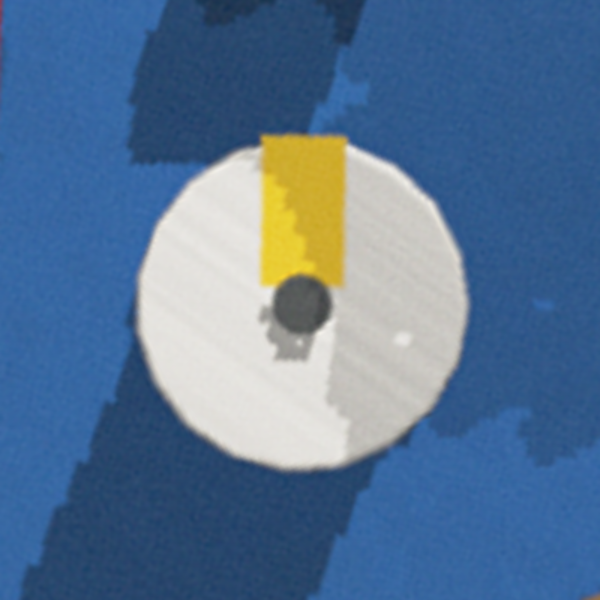

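View pics/o5s.png

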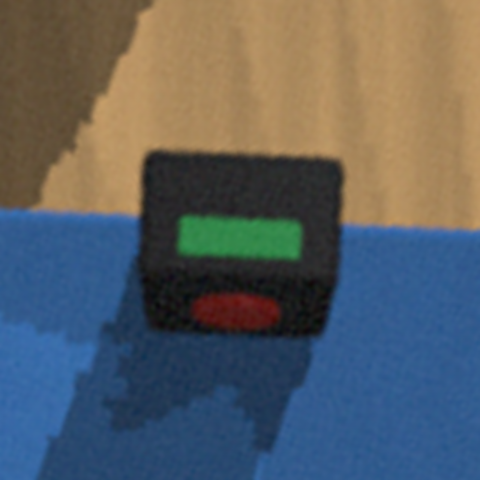

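View pics/o5d.png

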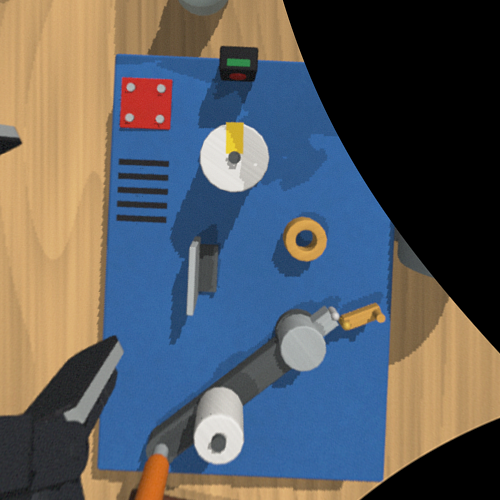

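Run:
```python
from h import *
from station import ctrl
s=ctrl.state();plan(s,[.5445,-.177,.22],.637);print(s["joints"])
```

```text
yaw now 0.4536 shift units [-1.962  4.24  -0.184] turn units about tool z -1.223 tilt units [ 0.003 -0.006  0.   ]
[-1.73601021e-02  3.78810155e-01  1.76701311e+00 -5.31060263e-06
  9.94825734e-01  1.09987416e+00]
```

apply_moves --translation '[[-0.3, 0.6, -0.09], [-0.36, 0.8, -0.09], [-0.36, 0.8, 0], [-0.36, 0.8, 0], [-0.34, 0.74, 0], [-0.24, 0.5, 0], [0, 0, 0], [0, 0, 0]]' --angular '[[0, 0, 0], [0, 0, 0], [0, 0, 0], [0, 0, 0], [0, 0, 0], [0, 0, -0.6], [0, 0, -0.6], [0, 0, 0]]' --grip '[1, 1, 1, 1, 1, 1, 1, 1]'

```text
t: 8.65
tool_pos: [0.5445, -0.1778, 0.219]
orientation: [[0.806, 0.592, -0.0], [0.592, -0.806, 0.0], [-0.0, -0.0, -1.0]]
wrist_force: [-0.2, -0.1, -0.0]
width: 0.0858
```

Run:
```python
from h import *
from station import ctrl
s=ctrl.state();plan(s,[.5445,-.177,.22],.637);print(s["joints"],s["tool_pos"])
d=ctrl.get_image("wrist");f=d["frame"];cv2.imwrite("pics/w6.png",f);h=cv2.cvtColor(f,cv2.COLOR_BGR2HSV)
m=((h[...,0]<14)&(h[...,1]>190)&(h[...,2]>140)).astype(np.uint8)
L=cv2.connectedComponentsWithStats(m)
for i in range(1,L[0]):
    if L[2][i,4]>80:print(L[2][i],L[3][i],wplane(d,s,L[3][i],.152))
```

```text
yaw now 0.634 shift units [ 0.009 -0.014 -0.02 ] turn units about tool z -0.02 tilt units [-0.003  0.001  0.   ]
[-4.30943211e-01  4.12904438e-01  1.68433936e+00  1.91425063e-05
  1.04481288e+00  5.05847759e-01] [ 0.54453809 -0.1778222   0.21900763]
[ 37  19  46  58 952] [59.38445378 46.90966387] [[0.55317915 0.06072177 0.152     ]]
[ 313  207   31   53 1147] [326.75501308 234.23016565] [[ 0.55209781 -0.17567791  0.152     ]]
```

View pics/w6.png

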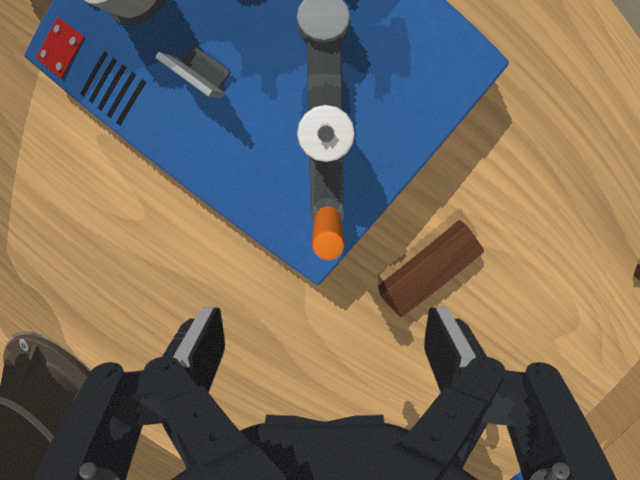

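apply_moves --translation '[[0, 0.02, 0.3], [0, 0, 0.5], [0, 0, 0.5], [0, 0, 0.4], [0, 0, 0.3], [0, 0, 0.16], [0, 0, 0], [0, 0, 0]]' --angular '[[0, 0, 0], [0, 0, 0], [0, 0, 0], [0, 0, 0], [0, 0, 0], [0, 0, 0], [0, 0, 0], [0, 0, 0]]' --grip '[1, 1, 1, 1, 1, 1, 1, 1]'

```text
t: 9.5
tool_pos: [0.545, -0.1777, 0.1121]
orientation: [[0.806, 0.592, 0.001], [0.592, -0.806, -0.0], [0.0, 0.001, -1.0]]
wrist_force: [0.1, 0.4, 0.9]
width: 0.0852
```

apply_moves --translation '[[0, 0, 0], [0, 0, 0], [0, 0, 0], [0, 0, 0], [0, 0, 0], [0, 0, 0], [0, 0, 0], [0, 0, 0]]' --angular '[[0, 0, 0], [0, 0, 0], [0, 0, 0], [0, 0, 0], [0, 0, 0], [0, 0, 0], [0, 0, 0], [0, 0, 0]]' --grip '[0.8, 0.6, 0.45, 0.35, 0.3, 0.25, 0.15, 0.1]' --force 40

```text
t: 10.3
tool_pos: [0.5449, -0.1784, 0.1121]
orientation: [[0.806, 0.592, 0.001], [0.592, -0.806, -0.001], [0.0, 0.002, -1.0]]
wrist_force: [0.3, -5.9, 5.4]
width: 0.0208
```

Run:
```python
from h import *
from station import ctrl
s=ctrl.state();print(s["tool_pos"],s["wrist_force"],s["width"])
d=ctrl.get_image("wrist");f=d["frame"];cv2.imwrite("pics/w7.png",f)
p=s["tool_pos"][:2]-[.6766,-.0801];print(np.linalg.norm(p),np.degrees(np.arctan2(p[1],p[0])))
```

```text
[ 0.54491234 -0.17839396  0.11205607] [ 0.27892189 -5.94151798  5.4496348 ] 0.020797772674042057
0.1643269378664336 -143.261700658698
```

View pics/w7.png

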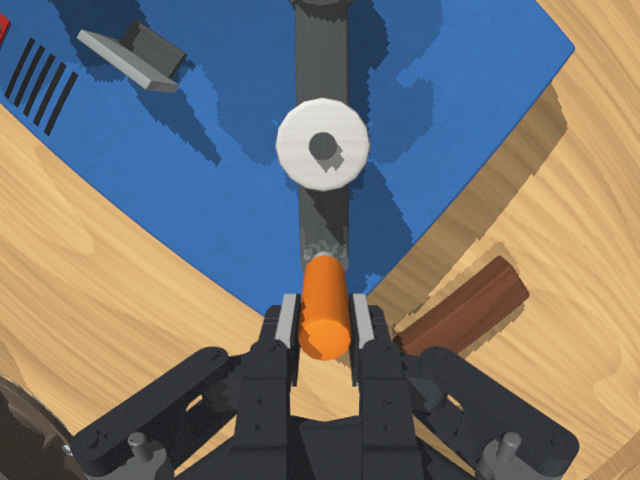

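apply_moves --translation '[[0.003, -0.1, 0], [0.006, -0.198, 0], [0.006, -0.198, 0], [0.006, -0.198, 0], [0.006, -0.198, 0], [0.006, -0.198, 0], [0, 0, 0]]' --angular '[[0, 0, 0.2], [0, 0, 0.4], [0, 0, 0.4], [0, 0, 0.4], [0, 0, 0.4], [0, 0, 0.4], [0, 0, 0]]' --grip '[0.1, 0.1, 0.1, 0.1, 0.1, 0.1, 0.1]'

```text
t: 11.05
tool_pos: [0.5195, -0.1292, 0.1121]
orientation: [[0.955, 0.298, -0.0], [0.298, -0.955, -0.001], [-0.0, 0.001, -1.0]]
wrist_force: [-3.4, -8.6, 6.9]
width: 0.0207
```

```bash
cat > ang.py <<'E'
from h import *
from station import ctrl
import sys
s=ctrl.state();print(s["t"],s["tool_pos"],s["wrist_force"],s["width"],s["joints"])
d=ctrl.get_image("wrist");f=d["frame"];cv2.imwrite(f"pics/{sys.argv[1]}.png",f)
p=s["tool_pos"][:2]-[.6766,-.0801];R=np.array(s["orientation"]);print(np.linalg.norm(p),"swing",np.radians(216.7-np.degrees(np.arctan2(p[1],p[0]))%360),"yaw",np.arctan2(R[1,0],R[0,0]), "F tang/radial",s["wrist_force"][:2]@R[:2,1],s["wrist_force"][:2]@R[:2,0])
E
python3 ang.py w8
```

```text
11.05 [ 0.51952363 -0.12916152  0.11205109] [-3.4305228  -8.58193284  6.92900944] 0.02067445743226406 [-3.66691745e-01  4.98679779e-01  1.88683420e+00 -1.12981366e-03
  7.55980988e-01  9.02695289e-01]
0.16456007949379894 swing 0.3377950584752158 yaw 0.3022311710989355 F tang/radial 7.171852955290196 -5.829453836481578
```

View pics/w8.png

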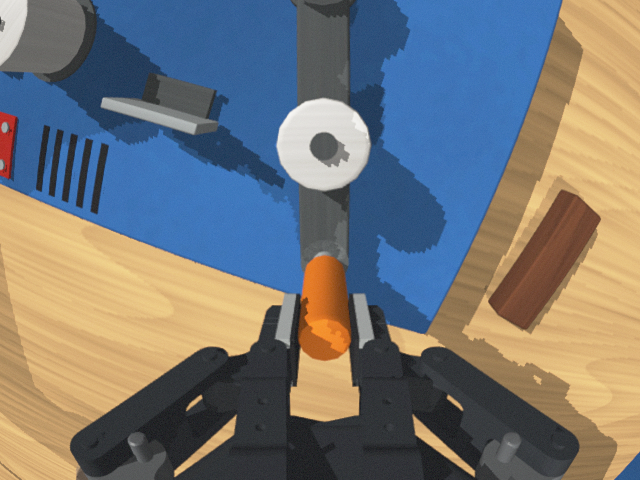

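apply_moves --translation '[[0.006, -0.198, 0], [0.006, -0.198, 0], [0.006, -0.198, 0], [0.006, -0.198, 0], [0, 0, 0], [0, 0, 0]]' --angular '[[0, 0, 0.4], [0, 0, 0.4], [0, 0, 0.4], [0, 0, 0.4], [0, 0, 0], [0, 0, 0]]' --grip '[0.1, 0.1, 0.1, 0.1, 0.1, 0.1]'

```text
t: 11.7
tool_pos: [0.5122, -0.0909, 0.112]
orientation: [[0.998, 0.064, -0.001], [0.064, -0.998, -0.001], [-0.001, 0.001, -1.0]]
wrist_force: [-5.5, -9.6, 9.9]
width: 0.0204
```

```bash
python3 ang.py w9
python3 - <<'E'
from h import *
from station import ctrl
for n in("top","scene"):
    d=ctrl.get_image(n);f=d["frame"];cv2.imwrite(f"pics/{n}9.png",f);np.savez(n+"9.npz",**d)
E
```

```text
11.7 [ 0.51220043 -0.09090414  0.11201148] [-5.46618393 -9.56440181  9.92990632] 0.02040802568628594 [-3.02040834e-01  4.81794355e-01  1.92273089e+00 -1.78116806e-03
  7.37725876e-01  1.20577426e+00]
0.16475420433138763 swing 0.5749114350500788 yaw 0.06429922902760828 F tang/radial 9.193398686780949 -6.069444834411758
```

View pics/w9.png

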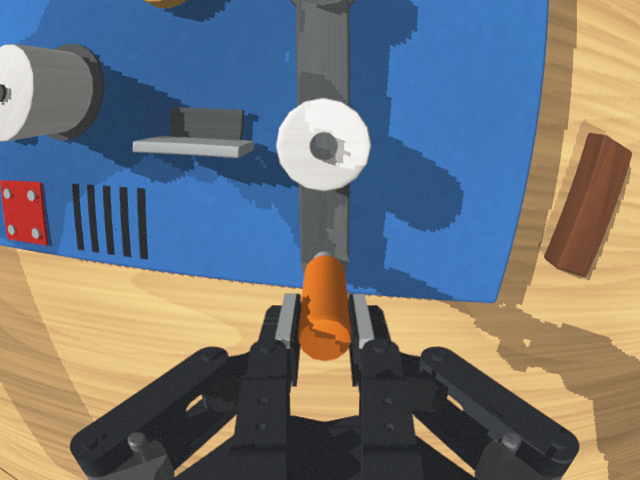

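View pics/scene9.png

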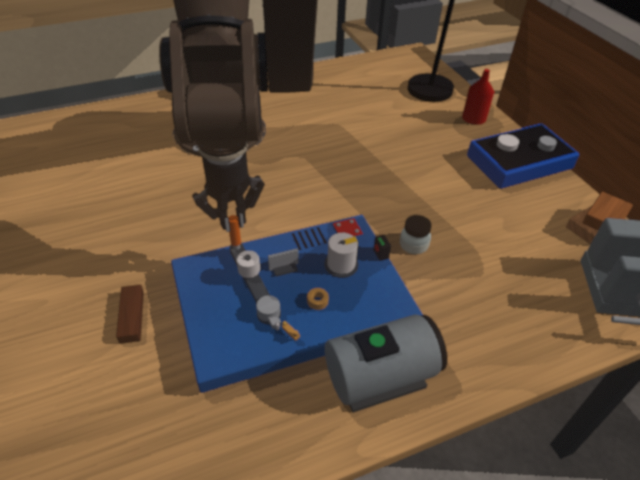

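View pics/top9.png

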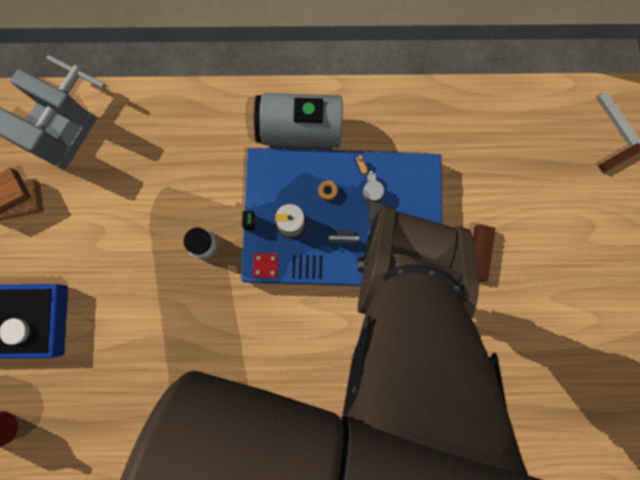

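apply_moves --translation '[[0, 0, 0], [0, 0, 0], [0, 0, 0], [0, 0, 0], [0, 0, 0], [0, 0, 0], [0, 0, 0], [0, 0, 0]]' --angular '[[0, 0, 0], [0, 0, 0], [0, 0, 0], [0, 0, 0], [0, 0, 0], [0, 0, 0], [0, 0, 0], [0, 0, 0]]' --grip '[0.1, 0.1, 0.1, 0.1, 0.1, 0.1, 0.1, 0.1]'

```text
t: 12.65
tool_pos: [0.5122, -0.0912, 0.112]
orientation: [[0.998, 0.064, -0.001], [0.064, -0.998, -0.001], [-0.001, 0.001, -1.0]]
wrist_force: [-5.3, -9.9, 8.9]
width: 0.021
```

```bash
python3 ang.py w10
python3 - <<'E'
from h import *
from station import ctrl
for n in ("top","scene"):
  for k in (0,9):
    d=dict(np.load(f"{n}{k}.npz"));h=cv2.cvtColor(d["frame"],cv2.COLOR_BGR2HSV);v,u=np.indices(h.shape[:2])
    y=(h[...,0]>18)&(h[...,0]<35)&(h[...,1]>120)&(h[...,2]>80);P=plane(d,np.c_[u[y],v[y]],.114)[:,:2]
    W=cloud(d);m=(W[...,2]>.109)&(W[...,2]<.125)&(np.hypot(W[...,0]-.614,W[...,1]-.093)<.04);Q=plane(d,np.c_[u[m],v[m]],.114)[:,:2]
    c,r=cv2.minEnclosingCircle(Q.astype(np.float32));P=P[np.linalg.norm(P-c,axis=1)<.0285];e=P.mean(0)-c
    print(n,k,c,r,len(P),np.degrees(np.arctan2(e[1],e[0])))
E
```

```text
12.65 [ 0.51223104 -0.09121188  0.11201877] [-5.32666187 -9.93287258  8.93285519] 0.02101602878928454 [-3.02598423e-01  4.81850417e-01  1.92258255e+00 -1.76418777e-03
  7.37728338e-01  1.20557068e+00]
0.16474413590438713 swing 0.5730352832588657 yaw 0.0639326270799681 F tang/radial 9.572255178813442 -5.950378934565081
top 0 (0.6127853393554688, 0.09483201801776886) 0.0282596405595541 86 143.95093734180324
top 9 (0.6134414672851562, 0.09483592212200165) 0.0283809844404459 82 86.26814566878326
scene 0 (0.615148663520813, 0.0941830426454544) 0.03132440149784088 51 147.5525639863852
scene 9 (0.6162764430046082, 0.0939490869641304) 0.03004206158220768 55 101.5746390256321
```

```bash
python3 -c "
from station import ctrl
print(ctrl.sign_off())"
```

```text
the job is handed in; nothing more can be done
None
```

The job is handed in. The drum's mark is turned to the sensor, and the tensioner arm is held compressed by its orange handle. It took about 13 s of the 51 s.

- **Drum:** I gripped it from above and turned it clockwise by about 0.95 rad in all, including a small turn back. After I let go, the wrist camera put the mark at about 89° in world axes, and the top camera later read about 86°. The sensor lies at about 87.5°, so the mark should be within roughly 2° of square.
- **Disagreeing check:** the scene camera read about 101°. I set it aside because its low-resolution view mixes the drum's side into the circle I fitted, but nothing else confirmed that.
- **Tensioner:** I gripped the handle and pushed it along its arc to a swing of about 0.57 rad. That is past the click, which ends at 0.45, and short of the stop at 0.65. The swing comes from the tool's position about the pivot I worked out. It held for almost a second before I handed in, with a push of about 9.6 N.
- **Loose items:** I never touched the collar, jar or wooden block. In the last overhead and scene pictures they look unmoved, though I compared those by eye only.

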